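Return the rework hand tools to their foam tray

TASK

The rework job is done, so account for the hand tools: put the magnifier, the bit driver, the chip puller and the side cutters from the left of the bench back into the foam tool tray on the right, each in the cut-out of its own outline, lying flat on the pocket floor. Leave the flux syringe where it lies.

Things in the scene. Friction and masses are not known exactly. Their poses are not given: they have to be found in the camera images.
- magnifier: Hand magnifier, brass rim, brown handle, lying flat, 142 mm long (y). Origin: centre of its outline at the underside, z up. Lens 60 mm across, 10 mm thick, centred at y = +41 mm; round handle 12 mm thick, axis 7 mm up, from y = +12 to -71 mm. Grip the handle across x at y = -6 mm, close to the lens. About 75 g, centre of mass at y = +22 mm.
- bit_driver: Short bit driver: straight red and silver barrel, 14 mm wide (x; flats 12 mm), 14 mm high, 111 mm long (y), bit end at +y. Origin: centre of its outline at the underside, z up. Grip it across x at y = -7 mm. About 40 g.
- chip_puller: Green chip extractor: rigid U, 40 mm wide (x), 120 mm long (y), 10 mm high; bend at -y, open arms (each 6 mm, 28 mm gap) to +y. Origin: centre of its outline at the underside, z up. Grip it across both arms (40 mm along x) at y = 0; they do not give. About 22 g.
- side_cutters: Red-handled side cutters, rigid (the gap between the handles is solid to touch), 48 mm wide (x) over the handles (-y), narrowing to the jaws (+y), 122 mm long (y), handles 10 mm high. Origin: centre of its outline at the underside, z up. Widest at y = -29 mm; sides upright to 7 mm height only, so grip low, across both handles (along x) at y = -22 mm. About 60 g.
- insert_magnifier: Charcoal foam insert for the magnifier, fixed in the tray, 86 (x) x 172 (y) x 12 mm; grey floor. Pocket: a round bay 76 mm across at y = +41 mm, and a handle slot 29 mm wide to y = -79 mm; 5 mm deep. Origin: centre of the underside; floor at z = 7, foam top at 12 mm. Tool home: its origin at x = y = 0, z = 7 mm, axes as the insert's. Order in the tray varies.
- insert_bit_driver: Charcoal foam insert for the bit driver, fixed in the tray, 86 (x) x 172 (y) x 12 mm; grey floor. Pocket: a straight slot 30 mm wide, y = -63 to +64 mm, 23 mm wide beyond y = +50 mm; either way round fits; 5 mm deep. Origin: centre of the underside; floor at z = 7, foam top at 12 mm. Tool home: its origin at x = y = 0, z = 7 mm, axes as the insert's. Order in the tray varies.
- insert_chip_puller: Charcoal foam insert for the chip puller, fixed in the tray, 86 (x) x 172 (y) x 12 mm; grey floor. Pocket: a U 56 mm wide, y = -68 (round bend) to +68 mm, with a foam tongue 12 mm wide from y = -30 mm to the +y end; 5 mm deep. Origin: centre of the underside; floor at z = 7, foam top at 12 mm. Tool home: its origin at x = y = 0, z = 7 mm, axes as the insert's. Order in the tray varies.
- insert_side_cutters: Charcoal foam insert for the side cutters, fixed in the tray, 86 (x) x 172 (y) x 12 mm; grey floor. Pocket: 64 mm wide at the handle end (y = -69 to -45 mm), tapering to 33 mm from y = +20 to +69 mm (jaws); 5 mm deep. Origin: centre of the underside; floor at z = 7, foam top at 12 mm. Tool home: its origin at x = y = 0, z = 7 mm, axes as the insert's. Order in the tray varies.
- flux_syringe: White flux syringe with a blue cap, 17 x 110 x 17 mm, lying on the bench at the front between the tools and the tray, its length along its y. Origin: centre of its underside. Not to be moved.

How it is judged:
By the outcome, as a careful person would: the job done as asked, in the order asked, and still so for the second after the job is handed in, with the robot touching nothing.
It also fails if it takes over 115 s, if anything falls off the work surface, if the arm or the gripper's body presses on something with over 40 N, if the wrist force passes 120 N, or if a joint passes its speed limit or range.

ROBOT

A 6-joint arm with a two-finger parallel gripper is mounted at the origin on a cart in front of the work surface, level with it; the furniture and walls round the work are solid. World frame = base frame: x ahead of the robot, y to its left, z up, the work surface at z = 0. Lengths are in m, angles in rad, forces in N, time in s.
With the tool pointing down it reaches from about 0.35 to 0.775 m from the base axis. Payload 7.3 kg.
Tool frame: the origin (TCP) lies midway between the tips of the shut fingers; the grasp point (between the pads) lies 19 mm behind it (robot.tcp_to_grasp is the distance from the TCP to the grasp point, in m); z points along the fingers, y is the line along which they close (so a half turn about z gives the same grasp; the last joint's range is limited). The gripper opens to 92 mm and grips with 3 to 60 N. Pads are 19 mm wide; open, the fingers measure 130 mm over their backs; the gripper's body (75 mm by 190 mm) begins 47 mm behind the grasp point.
Start: joints at [0.985, 0.342, 1.524, -0, 1.275, -0.146], TCP at [0.224, 0.475, 0.227] pointing down, gripper open.
Joint ranges: [-2.53, 2.53], [-0.77, 2.02], [0.04, 2.7], [-1, 4.14], [0.28, 2.66], [-3.11, 3.11]. Speed limits (rad/s): [2.57, 2.57, 3.14, 3.14, 3.14, 3.14].

INTERFACE

Orientations are given as [roll, pitch, yaw] about the fixed x, y, z axes, in that order (R = Rz(yaw) Ry(pitch) Rx(roll)).
In Python, from cell import readout, cams, ticket, robot gives the robot as it stands. The module is installed in compiled form; this text tells all that it offers.
- The arm moves only by the tool jog_arm, never from a script. Its argument "plan" is a list of rows, each a list of 5 numbers: the shift along the world's x, y, z each as a share of 0.08 m, from -1 to 1, then the turn about the world's z as a share of 90 degrees, from -1 to 1, then the opening, from -1 (shut) to 1 (fully open). A call has 1 to 12 rows; each row is the pose to reach, as a shift and turn from the pose commanded when the call began; what a row does not reach only later rows make up. A row lasts 1/10 s, in which the tool goes at most 50 mm and 8.59 degrees, less where a joint would pass 70% of its speed; a pose out of reach is approached as far as the arm can. A call with a number of a shift or a turn outside -1 to 1 is refused whole. A call with a gripper value outside its range is refused whole. The fingers move at their own pace and stop on an object; "squeeze" is the grip in N (left out, the last holds). Time passes only in rows, so rows that repeat a pose let the fingers close. It gives the time, the measured TCP pose, the force, the opening and the grip force at its end, in the units of the state.
- readout.observe(): the state, without advancing time (a new reading comes with each control period).
- cams.read_camera(name): name is "scene" or "top"; returns the picture (480x640x3 uint8, blue, green, red); there is no depth.
- cams.calibration(name): a dict with "K" (3x3 intrinsics, pixels), "world_from_camera" (4x4, takes a point from camera to world coordinates). Camera axes: x right, y down, z forward; pixel columns grow to the right and rows downward; lengths in m; the calibration is good to about 2 mm. A picture is of the moment at which its call begins. calibration takes no time and is no camera call.
- ticket.hand_in(): hands the job in; it is judged then, once.
The state is a dict: "time": time; "qpos": joint angles; "qvel": joint speeds; "joint_efforts": joint torques, N m; "tool_pos": TCP position; "tool_rot": TCP orientation; "contact_force": force on the tool from outside, world axes, zero at the start; "torque": the same for the moment, N m; "opening": finger opening in m; "grip_force": force on a finger pad.
Only numpy, scipy, OpenCV 4.12 (cv2) and the standard library are available. Lean on these libraries where they do the work, as an engineer would, in place of code of your own. Each camera call takes 0.05 s, during which the arm holds its last target. There are 200 camera calls.

## Working session

There is one attempt and no reset: what is moved stays moved. The work goes in short steps, Python scripts to look and compute and a tool call to move; the robot and the scene stay as the last step left them, time stands still between calls to the robot, and variables do not carry over. Pictures are saved under pics/ and viewed, at most 14 in all, crops included, and the job is handed in when it is done.

Besides the shell and the picture viewer there is one more tool, called after "Emit:" as name(argument=value, ...), one argument or row to a line, values as JSON. jog_arm: Moves the arm, as the interface text tells. Shift numbers are shares of 0.08 m and turn numbers shares of 90 degrees, none past 1 either way. Its arguments: {"type":"object","properties":{"plan":{"type":"array"},"squeeze":{"type":"number"}},"required":["plan"]}

```bash
mkdir -p pics; python3 - <<'E'
from cell import readout,cams,robot
import cv2
for n in("top","scene"):
    cv2.imwrite(f"pics/{n}0.png",cams.read_camera(n)); c=cams.calibration(n); print(n,c["K"].round(1).tolist(),c["world_from_camera"].round(3).tolist())
s=readout.observe()
for k in s: print(k,s[k])
print(robot.tcp_to_grasp)
E
```

```text
top [[453.8, 0.0, 324.1], [0.0, 453.8, 234.9], [0.0, 0.0, 1.0]] [[0.011, -0.982, 0.187, 0.276], [-0.999, -0.017, -0.031, 0.014], [0.033, -0.186, -0.982, 1.144], [0.0, 0.0, 0.0, 1.0]]
scene [[464.6, 0.0, 324.4], [0.0, 464.6, 239.2], [0.0, 0.0, 1.0]] [[-0.614, -0.351, 0.707, -0.252], [-0.789, 0.274, -0.549, 0.603], [-0.001, -0.895, -0.446, 0.536], [0.0, 0.0, 0.0, 1.0]]
time 0.1
qpos [ 9.84998872e-01  3.42649162e-01  1.52492398e+00 -1.85866706e-06
  1.27537311e+00 -1.46016126e-01]
qvel [ 0.00018194 -0.00189989 -0.00254198 -0.00070233 -0.00018731 -0.00199189]
joint_efforts [ 1.68677190e-03 -4.32008529e+01 -2.44692868e+01  7.18220067e-02
  5.27566276e-02 -5.88615740e-05]
tool_pos [0.22330331 0.47474909 0.2261156 ]
tool_rot [-3.14025320e+00 -1.95187057e-04  2.70181174e+00]
contact_force [-0.02871919  0.1201624   0.00324974]
torque [ 0.02324751  0.01685888 -0.02028727]
grip_force 0.0
opening 0.09167106053233372
0.0188
```

View pics/top0.png

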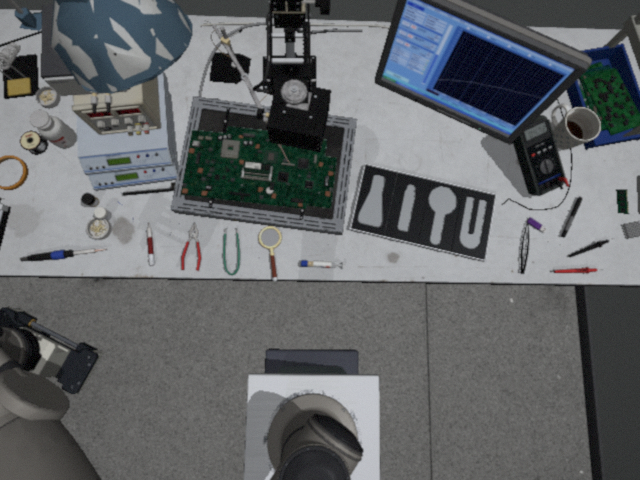

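View pics/scene0.png

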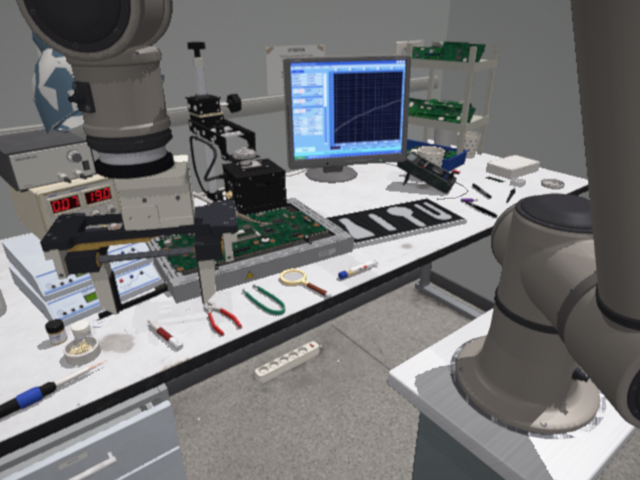

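The top view shows the driver (151,243), cutters (191,247), puller (231,251), magnifier (270,250) and syringe (320,264). The tray pockets, left to right, are cutters (371,200), driver (406,207), magnifier (440,215) and puller (473,223). Next I segment them.

```bash
cat > h.py <<'E'
import numpy as np, cv2
from cell import readout,cams
def ray(n,uv,z):
    c=cams.calibration(n);T=np.array(c["world_from_camera"]);uv=np.atleast_2d(uv).astype(float)
    d=np.c_[uv,np.ones(len(uv))]@np.linalg.inv(c["K"]).T@T[:3,:3].T; o=T[:3,3]
    return (o+d*((z-o[2])/d[:,2])[:,None])[:,:2]
def tri(uv1,uv2):
    A=[];b=[]
    for n,uv in(("top",uv1),("scene",uv2)):
        c=cams.calibration(n);M=np.linalg.inv(c["world_from_camera"])[:3];P=np.array(c["K"])@M
        for i in(0,1): r=P[i]-uv[i]*P[2];A.append(r[:3]);b.append(-r[3])
    return np.linalg.lstsq(np.array(A),np.array(b),rcond=None)[0]
E
python3 - <<'E'
from h import *
a=cv2.imread("pics/top0.png");b=cv2.imread("pics/scene0.png")
cv2.imwrite("pics/c1.png",cv2.resize(a[210:285,135:355],None,fx=3.6,fy=3.6,interpolation=2))
cv2.imwrite("pics/c2.png",cv2.resize(a[155:270,340:505],None,fx=4.8,fy=4.8,interpolation=2))
cv2.imwrite("pics/c3.png",cv2.resize(b[190:360,130:480],None,fx=2.28,fy=2.28,interpolation=2))
E
```

```text
(no output)
```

View pics/c1.png

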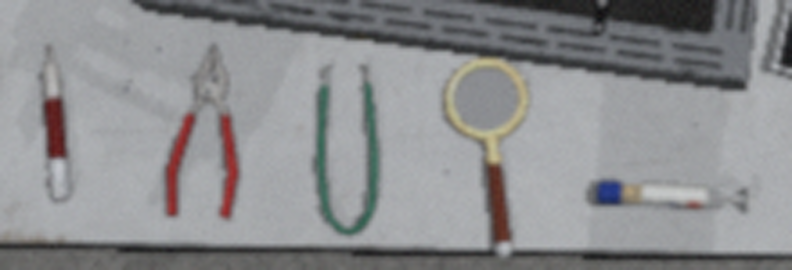

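View pics/c2.png

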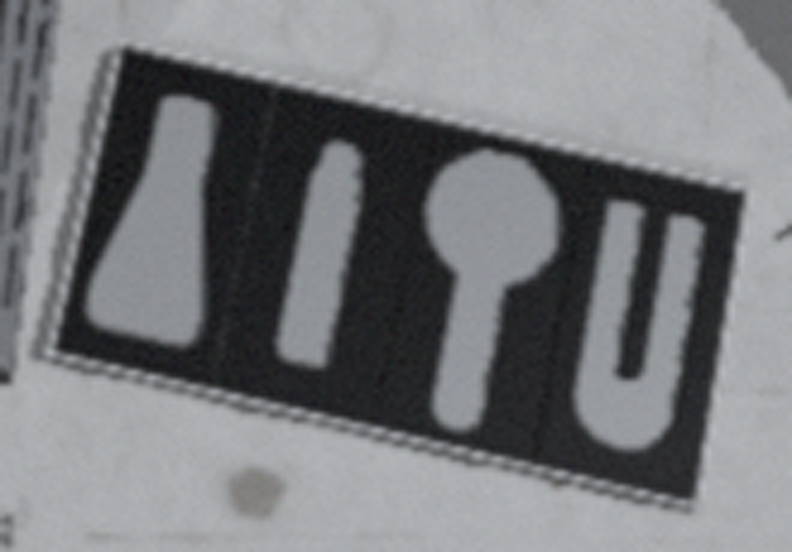

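View pics/c3.png

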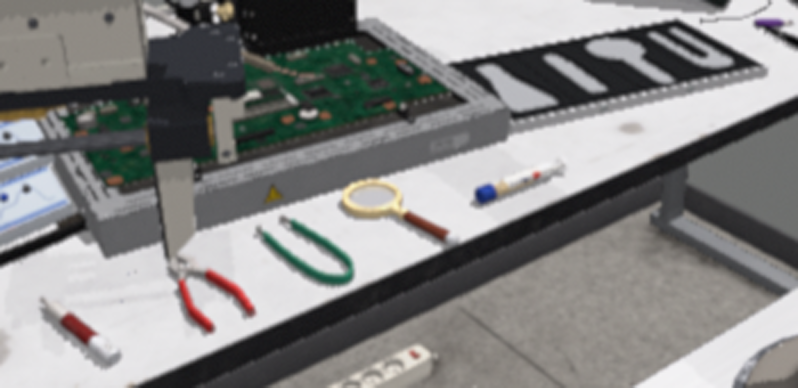

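The crops show each tool's outline, bit end, jaws and lens all pointing away from the robot. The tray is turned about 12°, with the cutters pocket leftmost, and the board frame is low (its front-right top corner is at scene ~(353,238)).

```bash
python3 - <<'E'
from h import *
a=cv2.imread("pics/top0.png");H=cv2.cvtColor(a,cv2.COLOR_BGR2HSV)
np.set_printoptions(precision=4,suppress=True)
f=lambda c:(np.array(c,float)+.5)/3.6-.5+[135,210]
def show(n,p,q,z):
    w=ray("top",np.array([p,q]),z);d=w[0]-w[1]
    print(n,"mid",w.mean(0),"head",np.degrees(np.arctan2(d[1],d[0])).round(1),"len",np.hypot(*d).round(4))
# clicked extremes (front end, rear end)
show("driver",f((47,47)),f((60,200)),.007)
show("cutters",f((212,45)),f((199,216)),.005)
show("puller",f((346,66)),f((348,235)),.005)
show("magn",f((487,58)),f((503,254)),.006)
def mask(x0,x1,y0,y1,cond,nm,z):
    m=np.zeros(H.shape[:2],np.uint8);m[y0:y1,x0:x1]=cond[y0:y1,x0:x1]
    ys,xs=np.nonzero(m);w=ray("top",np.c_[xs,ys],z);c=w.mean(0);u,s,vt=np.linalg.svd(w-c);v=vt[0]*np.sign(vt[0,0])
    r=(w-c)@v;l=(w-c)@[-v[1],v[0]]
    print(nm,len(xs),"c",c,"axis",np.degrees(np.arctan2(v[1],v[0])).round(1),"ext",r.min().round(4),r.max().round(4),l.min().round(4),l.max().round(4))
h,s,v=cv2.split(H);red=((h<12)|(h>168))&(s>90);grn=(h>60)&(h<95)&(s>60);yel=(h>12)&(h<35)&(s>50)
mask(140,165,215,278,red,"driver red",.007)
mask(170,210,215,278,red,"cutter red",.006)
mask(215,250,215,278,grn,"puller",.006)
mask(255,290,225,246,yel,"magn rim",.009)
mask(260,290,250,282,red,"magn handle",.008)
# tray foam and pockets
roi=np.zeros(v.shape,np.uint8);roi[160:265,350:500]=255
dark=((v<70)*255).astype(np.uint8)&roi
cs,_=cv2.findContours(dark,cv2.RETR_EXTERNAL,cv2.CHAIN_APPROX_NONE);c=max(cs,key=cv2.contourArea)
for z in(.012,.016):
    w=ray("top",c[:,0],z).astype(np.float32);r=cv2.minAreaRect(w*1000);print("foam",z,r)
cs,hi=cv2.findContours(dark,cv2.RETR_CCOMP,cv2.CHAIN_APPROX_NONE)
for k,hh in zip(cs,hi[0]):
    if hh[3]>=0 and cv2.contourArea(k)>60:
        w=ray("top",k[:,0],.009).astype(np.float32)*1000;r=cv2.minAreaRect(w);print("pocket",np.array(r[0]).round(1),np.array(r[1]).round(1),round(r[2],1))
g=lambda c:(np.array(c,float)+.5)/2.28-.5+[130,190]
e=lambda c:(np.array(c,float)+.5)/4.8-.5+[340,155]
print("frame corner",tri(f((745,78)),g((508,110))))
print("tray corner FR",tri(e((692,500)),g((765,66))))
print("tray corner BR",tri(e((745,190)),g((677,20))))
E
```

```text
driver mid [0.4625 0.4169] head 9.4 len 0.1094
cutters mid [0.4597 0.312 ] head -0.5 len 0.1213
puller mid [0.4472 0.213 ] head 3.5 len 0.1198
magn mid [0.445  0.1095] head 6.5 len 0.1396
driver red 62 c [0.459  0.4156] axis 10.1 ext -0.0195 0.0189 -0.0049 0.0049
cutter red 136 c [0.4347 0.312 ] axis 10.2 ext -0.0367 0.0356 -0.0226 0.0257
puller 126 c [0.4386 0.2119] axis 7.4 ext -0.0495 0.0542 -0.0202 0.0205
magn rim 76 c [0.4888 0.1105] axis -48.4 ext -0.0358 0.0201 -0.0269 0.0257
magn handle 67 c [0.41   0.1061] axis 8.5 ext -0.0246 0.0268 -0.004 0.0043
foam 0.012 ((559.1092529296875, -277.9604187011719), (345.766357421875, 172.6291046142578), 77.46844482421875)
foam 0.016 ((558.1106567382812, -276.92816162109375), (344.5450439453125, 172.01930236816406), 77.46845245361328)
pocket [ 531.  -404.4] [ 61.2 141.8] 77.3
pocket [ 551.3 -328.8] [159.7  79.5] 1.0
pocket [ 569.7 -234.7] [ 35.9 132.9] 77.9
pocket [ 587.9 -149.4] [ 69.2 143.6] 77.8
frame corner [ 0.4958 -0.0639  0.0413]
tray corner FR [ 0.4373 -0.428   0.0129]
tray corner BR [ 0.6096 -0.4678  0.0096]
```

Emit:
jog_arm(
  plan=[
    [0.45, -0.5, 0, 0.09, 0.1],
    [0.875, -1, 0, 0.18, 0.1],
    [0.875, -1, 0, 0.27, 0.1],
    [0.875, -1, 0, 0.358, 0.1],
    [0.875, -1, 0, 0.358, 0.1],
  ],
  squeeze=30,
)

```text
time: 0.6
tool_pos: [0.2938, 0.3945, 0.2265]
tool_rot: [-3.141, -0.001, -3.019]
contact_force: [0.9, 0.3, 0.5]
opening: 0.0564
grip_force: 0.0
```

Emit:
jog_arm(
  plan=[
    [0.45, -0.5, 0, 0, 0.1],
    [0.875, -1, 0, 0, 0.1],
    [0.875, -1, 0, 0, 0.1],
  ],
)

```text
time: 0.9
tool_pos: [0.3658, 0.3124, 0.2265]
tool_rot: [-3.14, 0.0, -3.027]
contact_force: [0.2, 0.6, -0.3]
opening: 0.0505
grip_force: 0.0
```

Emit:
jog_arm(
  plan=[
    [0.45, -0.5, 0, 0, 0.1],
    [0.9375, -1, 0, 0, 0.1],
    [0.9375, -1, 0, 0, 0.1],
  ],
)

```text
time: 1.2
tool_pos: [0.4409, 0.2327, 0.2265]
tool_rot: [-3.141, 0.001, -3.026]
contact_force: [-1.0, 0.3, -0.4]
opening: 0.0502
grip_force: 0.0
```

Emit:
jog_arm(
  plan=[
    [0, -0.5, -0.35, 0, 0.1],
    [0, -1, -0.75, 0, 0.1],
    [0, -1, -0.75, 0, 0.1],
  ],
)

```text
time: 1.5
tool_pos: [0.4353, 0.1525, 0.1631]
tool_rot: [-3.141, -0.009, -3.025]
contact_force: [-0.9, 0.3, -0.5]
opening: 0.0505
grip_force: 0.0
```

Emit:
jog_arm(
  plan=[
    [0, -0.4, -0.4, 0, 0.1],
    [0, -0.575, -0.75, 0, 0.1],
    [0, -0.575, -0.75, 0, 0.1],
    [0, -0.575, -0.75, 0, 0.1],
  ],
)

```text
time: 1.9
tool_pos: [0.4387, 0.1103, 0.1073]
tool_rot: [3.141, 0.0, -3.02]
contact_force: [0.5, -0.1, 0.8]
opening: 0.0504
grip_force: 0.0
```

Emit:
jog_arm(
  plan=[
    [0, 0, -0.4, 0, 0.1],
    [0, 0, -0.775, 0, 0.1],
    [0, 0, -0.775, 0, 0.1],
  ],
)

```text
time: 2.2
tool_pos: [0.4374, 0.1104, 0.0437]
tool_rot: [3.141, -0.003, -3.019]
contact_force: [-0.5, 0.5, 0.5]
opening: 0.0502
grip_force: 0.0
```

```bash
python3 - <<'E'
from h import *
a=cams.read_camera("top");b=cams.read_camera("scene")
cv2.imwrite("pics/m1.png",np.hstack([cv2.resize(a[200:290,215:325],(400,327),interpolation=2),cv2.resize(b[200:330,220:380],(400,327),interpolation=2)]))
E
```

```text
(no output)
```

View pics/m1.png

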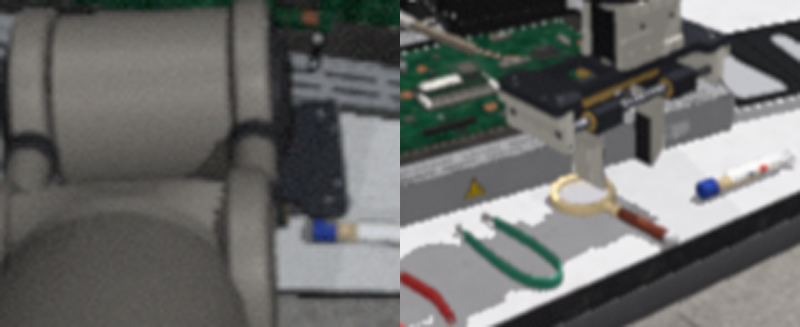

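The top view is blocked by the arm. In the scene view the fingers straddle the handle just behind the lens, so I go down and grip.

Emit:
jog_arm(
  plan=[
    [0, 0, -0.25, 0, 0.1],
    [0, 0, -0.5, 0, 0.1],
    [0, 0, -0.5, 0, 0.1],
    [0, 0, -0.5, 0, -1],
    [0, 0, -0.5, 0, -1],
    [0, 0, -0.5, 0, -1],
    [0, 0, -0.5, 0, -1],
    [0, 0, -0.5, 0, -1],
    [0, 0, -0.5, 0, -1],
  ],
)

```text
time: 3.2
tool_pos: [0.4386, 0.1091, 0.0051]
tool_rot: [3.141, 0.0, -3.019]
contact_force: [-0.5, 0.6, 4.3]
opening: 0.0113
grip_force: 29.9
```

Emit:
jog_arm(
  plan=[
    [0, 0, 0.1, 0, -1],
    [0, 0, 0.4, 0, -1],
    [0, 0, 1, 0, -1],
    [0, 0, 1, 0, -1],
  ],
)

```text
time: 3.6
tool_pos: [0.4418, 0.1094, 0.0896]
tool_rot: [-3.141, 0.01, -3.019]
contact_force: [0.8, -0.4, -1.0]
opening: 0.0114
grip_force: 29.9
```

```bash
python3 - <<'E'
from h import *
b=cams.read_camera("scene")
cv2.imwrite("pics/m2.png",cv2.resize(b[150:310,220:420],(750,600),interpolation=2))
E
```

```text
(no output)
```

View pics/m2.png

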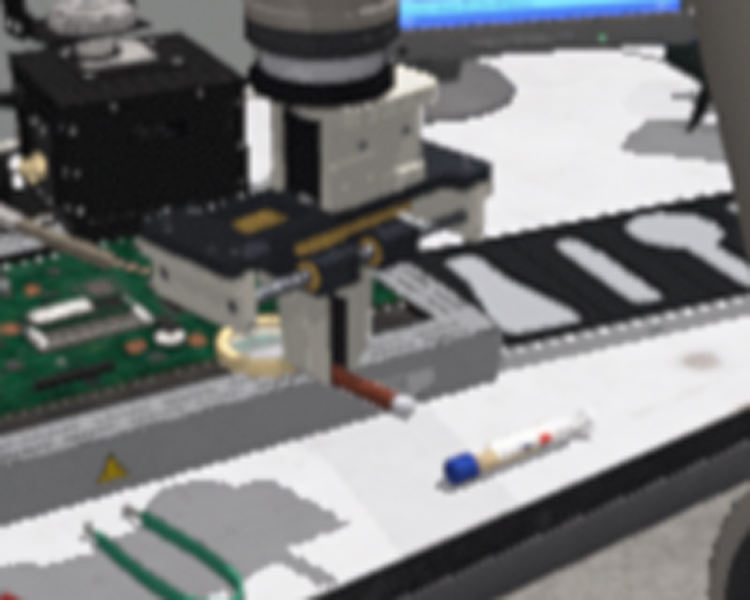

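Handle gripped (11.4 mm), magnifier level. Carrying it to the third pocket.

Emit:
jog_arm(
  plan=[
    [0, 0, 0.3, 0, -1],
    [0, -0.4, 0.5, -0.08, -1],
    [0, -0.8, 0.5, -0.16, -1],
    [0, -1, 0.5, -0.217, -1],
    [0, -1, 0.5, -0.217, -1],
  ],
)

```text
time: 4.15
tool_pos: [0.4379, 0.0275, 0.1239]
tool_rot: [-3.141, -0.002, 2.919]
contact_force: [0.1, 0.7, -0.7]
opening: 0.0116
grip_force: 29.9
```

Emit:
jog_arm(
  plan=[
    [0.12, -0.45, 0, 0, -1],
    [0.25, -0.9, 0, 0, -1],
    [0.25, -1, 0, 0, -1],
  ],
)

```text
time: 4.45
tool_pos: [0.4594, -0.0529, 0.1241]
tool_rot: [-3.141, 0.0, 2.923]
contact_force: [0.2, 0.7, 0.6]
opening: 0.0113
grip_force: 29.9
```

Emit:
jog_arm(
  plan=[
    [0.12, -0.45, 0, 0, -1],
    [0.25, -0.9, 0, 0, -1],
    [0.25, -1, 0, 0, -1],
  ],
)

```text
time: 4.75
tool_pos: [0.4794, -0.1329, 0.1241]
tool_rot: [-3.141, 0.0, 2.923]
contact_force: [0.5, 0.1, -0.4]
opening: 0.0114
grip_force: 29.9
```

Emit:
jog_arm(
  plan=[
    [0.18, -0.45, 0, 0, -1],
    [0.375, -0.9, 0, 0, -1],
    [0.375, -1, 0, 0, -1],
  ],
)

```text
time: 5.05
tool_pos: [0.5097, -0.2128, 0.124]
tool_rot: [-3.141, 0.001, 2.923]
contact_force: [0.2, 0.7, -0.9]
opening: 0.0111
grip_force: 29.9
```

Emit:
jog_arm(
  plan=[
    [0.2, -0.45, 0, 0, -1],
    [0.4325, -0.9, 0, 0, -1],
    [0.4325, -1, 0, 0, -1],
  ],
)

```text
time: 5.35
tool_pos: [0.5443, -0.2925, 0.1238]
tool_rot: [-3.141, 0.0, 2.923]
contact_force: [0.6, -0.3, -0.6]
opening: 0.0114
grip_force: 29.9
```

Emit:
jog_arm(
  plan=[
    [0, -0.341, -0.3, 0, -1],
    [0, -0.341, -0.625, 0, -1],
    [0, -0.341, -0.625, 0, -1],
    [0, -0.341, -0.625, 0, -1],
    [0, -0.341, -0.625, 0, -1],
  ],
)

```text
time: 5.85
tool_pos: [0.5438, -0.3174, 0.0762]
tool_rot: [-3.141, 0.002, 2.925]
contact_force: [-0.0, 0.2, 0.2]
opening: 0.0112
grip_force: 29.9
```

```bash
python3 - <<'E'
from h import *
b=cams.read_camera("scene");a=cams.read_camera("top");print(readout.observe()["tool_pos"])
cv2.imwrite("pics/m3.png",np.hstack([cv2.resize(a[150:270,340:500],(400,300),interpolation=2),cv2.resize(b[140:260,310:470],(400,300),interpolation=2)]))
E
```

```text
[ 0.54390583 -0.3178495   0.07636903]
```

View pics/m3.png

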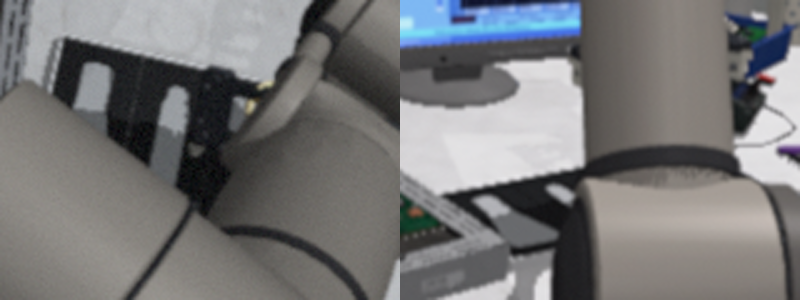

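Both views are blocked by the arm, so I descend by feel.

Emit:
jog_arm(
  plan=[
    [0, 0, -0.3, 0, -1],
    [0, 0, -0.55, 0, -1],
    [0, 0, -0.65, 0, -1],
    [0, 0, -0.65, 0, -1],
  ],
)

```text
time: 6.35
tool_pos: [0.5429, -0.3177, 0.0223]
tool_rot: [3.141, -0.001, 2.924]
contact_force: [-0.5, -0.4, -0.7]
opening: 0.0113
grip_force: 29.9
```

Emit:
jog_arm(
  plan=[
    [0, 0, -0.04, 0, -1],
    [0, 0, -0.04, 0, -1],
    [0, 0, -0.04, 0, -1],
  ],
)

```text
time: 6.65
tool_pos: [0.5435, -0.3185, 0.0204]
tool_rot: [-3.141, 0.001, 2.923]
contact_force: [0.4, -0.5, -0.7]
opening: 0.0112
grip_force: 29.9
```

Emit:
jog_arm(
  plan=[
    [0, 0, -0.03, 0, -1],
    [0, 0, -0.03, 0, -1],
    [0, 0, -0.03, 0, -1],
  ],
)

```text
time: 6.95
tool_pos: [0.5431, -0.3182, 0.0172]
tool_rot: [3.141, 0.0, 2.923]
contact_force: [0.3, 0.1, -1.2]
opening: 0.0112
grip_force: 29.9
```

Emit:
jog_arm(
  plan=[
    [0, 0, -0.02, 0, -1],
    [0, 0, -0.02, 0, -1],
  ],
)

```text
time: 7.15
tool_pos: [0.543, -0.3182, 0.0153]
tool_rot: [3.141, -0.0, 2.923]
contact_force: [-0.2, -0.4, -0.9]
opening: 0.0112
grip_force: 29.9
```

Emit:
jog_arm(
  plan=[
    [0, 0, -0.02, 0, -1],
    [0, 0, -0.02, 0, -1],
  ],
)

```text
time: 7.35
tool_pos: [0.5432, -0.3183, 0.0142]
tool_rot: [-3.142, 0.0, 2.923]
contact_force: [-0.3, -0.2, 1.8]
opening: 0.0112
grip_force: 29.9
```

Emit:
jog_arm(
  plan=[
    [0, 0, -0.015, 0, -1],
    [0, 0, -0.015, 0, -1],
  ],
)

```text
time: 7.55
tool_pos: [0.5432, -0.3183, 0.014]
tool_rot: [-3.141, 0.001, 2.923]
contact_force: [-2.7, 2.3, 9.2]
opening: 0.0116
grip_force: 29.9
```

Emit:
jog_arm(
  plan=[
    [0, 0, 0.015, 0, -0.6],
    [0, 0, 0.015, 0, -0.4],
    [0, 0, 0.015, 0, -0.3],
    [0, 0, 0.015, 0, -0.3],
    [0, 0, 0.2, 0, -0.3],
    [0, 0, 0.6, 0, -0.3],
    [0, 0, 1, 0, -0.3],
    [0, 0, 1, 0, -0.3],
  ],
)

```text
time: 8.35
tool_pos: [0.5454, -0.3197, 0.0983]
tool_rot: [-3.138, 0.008, 2.923]
contact_force: [-0.5, 0.1, 0.9]
opening: 0.0322
grip_force: 0.0
```

Emit:
jog_arm(
  plan=[
    [0, 0.5, 0.5, 0, 0],
    [-0.3, 1, 0.5, 0, 0.0],
    [-0.3, 1, 0.5, 0, 0],
  ],
)

```text
time: 8.65
tool_pos: [0.5158, -0.2328, 0.1329]
tool_rot: [3.139, -0.005, 2.926]
contact_force: [-0.2, -0.0, 0.2]
opening: 0.0451
grip_force: 0.0
```

Emit:
jog_arm(
  plan=[
    [-0.1, 0.5, 0, 0, 0],
    [-0.2, 1, 0, 0, 0.0],
    [-0.2, 1, 0, 0, 0],
  ],
)

```text
time: 8.95
tool_pos: [0.5015, -0.1542, 0.1325]
tool_rot: [3.14, -0.003, 2.927]
contact_force: [0.8, -1.1, -0.3]
opening: 0.0461
grip_force: 0.0
```

Emit:
jog_arm(
  plan=[
    [-0.1, 0.5, 0, 0, 0],
    [-0.2, 1, 0, 0, 0.0],
    [-0.2, 1, 0, 0, 0],
  ],
)

```text
time: 9.25
tool_pos: [0.4858, -0.0751, 0.1325]
tool_rot: [3.14, -0.002, 2.927]
contact_force: [-1.2, -0.9, 0.9]
opening: 0.046
grip_force: 0.0
```

Emit:
jog_arm(
  plan=[
    [0, 0.5, 0, 0, 0],
    [0, 1, 0, 0, 0.0],
    [0, 1, 0, 0, 0],
    [0, 1, 0, 0, 0],
  ],
)

```text
time: 9.65
tool_pos: [0.4877, 0.0014, 0.1327]
tool_rot: [-3.141, 0.0, 2.925]
contact_force: [-0.2, -0.3, 0.4]
opening: 0.0457
grip_force: 0.0
```

```bash
python3 - <<'E'
from h import *
b=cams.read_camera("scene");a=cams.read_camera("top")
cv2.imwrite("pics/top1.png",a)
cv2.imwrite("pics/m4.png",np.hstack([cv2.resize(a[155:275,345:505],(400,300),interpolation=2),cv2.resize(b[160:280,320:480],(400,300),interpolation=2)]))
E
```

```text
(no output)
```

View pics/m4.png

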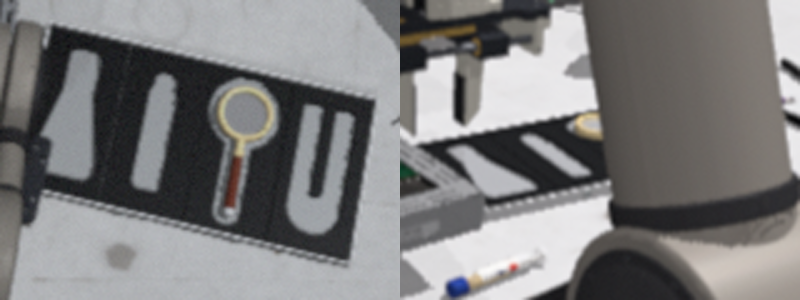

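The top view shows the magnifier seated inside its pocket, with clearance all round. Now the bit driver.

Emit:
jog_arm(
  plan=[
    [-0.2, 0.5, 0, 0.08, 0],
    [-0.4, 1, 0, 0.17, 0],
    [-0.4, 1, 0, 0.247, 0],
    [-0.4, 1, 0, 0.247, 0],
  ],
)

```text
time: 10.15
tool_pos: [0.4553, 0.0813, 0.1328]
tool_rot: [-3.141, 0.0, -2.971]
contact_force: [0.0, 0.1, 0.1]
opening: 0.0456
grip_force: 0.0
```

Emit:
jog_arm(
  plan=[
    [0, 0.5, 0, 0, 0],
    [0, 1, 0, 0, 0],
    [0, 1, 0, 0, 0],
  ],
)

```text
time: 10.45
tool_pos: [0.4561, 0.1636, 0.1328]
tool_rot: [3.141, 0.001, -2.975]
contact_force: [-0.1, -0.5, -0.1]
opening: 0.0457
grip_force: 0.0
```

Emit:
jog_arm(
  plan=[
    [0, 0.5, 0, 0, 0],
    [0, 1, 0, 0, 0],
    [0, 1, 0, 0, 0],
  ],
)

```text
time: 10.75
tool_pos: [0.4563, 0.2436, 0.1327]
tool_rot: [3.141, 0.001, -2.974]
contact_force: [0.2, -0.2, 0.1]
opening: 0.0461
grip_force: 0.0
```

Emit:
jog_arm(
  plan=[
    [0, 0.5, 0, 0, 0],
    [0, 1, 0, 0, 0],
    [0, 1, 0, 0, 0],
  ],
)

```text
time: 11.05
tool_pos: [0.4563, 0.3233, 0.1326]
tool_rot: [3.141, 0.001, -2.973]
contact_force: [-0.7, -0.4, 0.2]
opening: 0.046
grip_force: 0.0
```

Emit:
jog_arm(
  plan=[
    [0, 0.5, 0, 0, 0],
    [0, 1, 0, 0, 0],
    [0, 1, 0, 0, 0],
  ],
)

```text
time: 11.35
tool_pos: [0.4562, 0.4031, 0.1324]
tool_rot: [3.141, 0.001, -2.973]
contact_force: [0.4, -1.0, 0.4]
opening: 0.0459
grip_force: 0.0
```

Emit:
jog_arm(
  plan=[
    [0, 0.175, -0.4, 0, 0],
    [0, 0.175, -0.8, 0, 0],
    [0, 0.175, -1, 0, 0],
    [0, 0.175, -1, 0, 0],
    [0, 0.175, -1, 0, 0],
  ],
)

```text
time: 11.85
tool_pos: [0.4563, 0.4141, 0.0531]
tool_rot: [-3.141, -0.0, -2.975]
contact_force: [0.8, 0.1, 0.9]
opening: 0.0455
grip_force: 0.0
```

```bash
python3 - <<'E'
from h import *
b=cams.read_camera("scene");a=cams.read_camera("top")
cv2.imwrite("pics/m5.png",np.hstack([cv2.resize(a[200:290,130:250],(400,300),interpolation=2),cv2.resize(b[260:380,100:260],(400,300),interpolation=2)]))
E
```

```text
(no output)
```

View pics/m5.png

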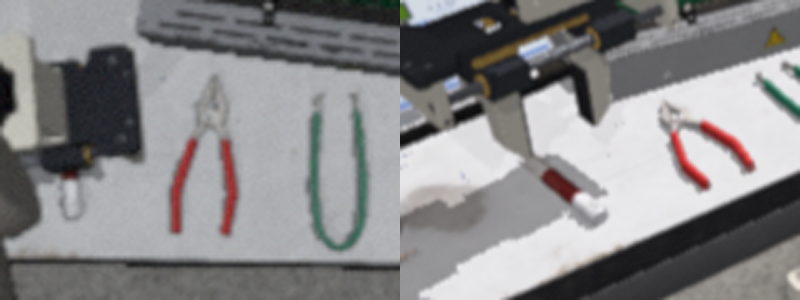

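The fingers straddle the driver's barrel and clear the cutters. Going down to grip.

Emit:
jog_arm(
  plan=[
    [0, 0, -0.3, 0, 0],
    [0, 0, -0.61, 0, 0],
    [0, 0, -0.61, 0, 0],
    [0, 0, -0.61, 0, -1],
    [0, 0, -0.61, 0, -1],
    [0, 0, -0.61, 0, -1],
    [0, 0, -0.61, 0, -1],
    [0, 0, -0.61, 0, -1],
    [0, 0, -0.61, 0, -1],
  ],
)

```text
time: 12.85
tool_pos: [0.4554, 0.416, 0.0046]
tool_rot: [3.141, 0.001, -2.972]
contact_force: [-0.6, -0.7, 3.7]
opening: 0.0111
grip_force: 30.0
```

Emit:
jog_arm(
  plan=[
    [0, 0, 0.1, 0, -1],
    [0, 0, 0.4, 0, -1],
    [0, 0, 1, 0, -1],
    [0, 0, 1, 0, -1],
  ],
)

```text
time: 13.25
tool_pos: [0.4582, 0.4181, 0.0906]
tool_rot: [3.137, 0.01, -2.972]
contact_force: [0.6, 0.2, -0.1]
opening: 0.0115
grip_force: 30.0
```

Emit:
jog_arm(
  plan=[
    [0, 0, 0.5, 0, -1],
    [0, -0.4, 0.5, -0.08, -1],
    [0, -0.8, 0.5, -0.16, -1],
    [0, -1, 0.5, -0.247, -1],
    [0, -1, 0.5, -0.247, -1],
  ],
)

```text
time: 13.75
tool_pos: [0.455, 0.334, 0.1241]
tool_rot: [-3.141, -0.0, 2.92]
contact_force: [0.1, 0.9, 0.7]
opening: 0.0113
grip_force: 30.0
```

Emit:
jog_arm(
  plan=[
    [0, -0.5, 0, 0, -1],
    [0, -1, 0, 0, -1],
    [0, -1, 0, 0, -1],
  ],
)

```text
time: 14.05
tool_pos: [0.4549, 0.2531, 0.1238]
tool_rot: [-3.14, -0.001, 2.924]
contact_force: [-0.7, 0.6, 0.7]
opening: 0.0119
grip_force: 30.0
```

Emit:
jog_arm(
  plan=[
    [0, -0.5, 0, 0, -1],
    [0, -1, 0, 0, -1],
    [0, -1, 0, 0, -1],
  ],
)

```text
time: 14.35
tool_pos: [0.4553, 0.1736, 0.1239]
tool_rot: [-3.141, -0.0, 2.923]
contact_force: [-0.6, 1.4, 0.8]
opening: 0.012
grip_force: 30.0
```

Emit:
jog_arm(
  plan=[
    [0, -0.5, 0, 0, -1],
    [0, -1, 0, 0, -1],
    [0, -1, 0, 0, -1],
  ],
)

```text
time: 14.65
tool_pos: [0.4559, 0.0938, 0.124]
tool_rot: [-3.141, 0.001, 2.923]
contact_force: [0.4, 0.1, -1.1]
opening: 0.0117
grip_force: 30.0
```

Emit:
jog_arm(
  plan=[
    [0.15, -0.5, 0, 0, -1],
    [0.33, -1, 0, 0, -1],
    [0.33, -1, 0, 0, -1],
  ],
)

```text
time: 14.95
tool_pos: [0.4843, 0.0136, 0.1242]
tool_rot: [-3.142, 0.003, 2.922]
contact_force: [0.1, 0.7, -0.5]
opening: 0.0116
grip_force: 30.0
```

Emit:
jog_arm(
  plan=[
    [0.15, -0.5, 0, 0, -1],
    [0.33, -1, 0, 0, -1],
    [0.33, -1, 0, 0, -1],
  ],
)

```text
time: 15.25
tool_pos: [0.5106, -0.0663, 0.124]
tool_rot: [-3.141, 0.003, 2.922]
contact_force: [0.3, 0.8, -0.2]
opening: 0.0116
grip_force: 30.0
```

Emit:
jog_arm(
  plan=[
    [0.15, -0.5, 0, 0, -1],
    [0.33, -1, 0, 0, -1],
    [0.33, -1, 0, 0, -1],
  ],
)

```text
time: 15.55
tool_pos: [0.5367, -0.1462, 0.1239]
tool_rot: [-3.141, 0.003, 2.922]
contact_force: [1.1, 0.4, -0.5]
opening: 0.0119
grip_force: 30.0
```

Emit:
jog_arm(
  plan=[
    [0.15, -0.5, 0, 0, -1],
    [0.335, -1, 0, 0, -1],
    [0.335, -1, 0, 0, -1],
    [0.335, -1, 0, 0, -1],
  ],
)

```text
time: 15.95
tool_pos: [0.5615, -0.2224, 0.1233]
tool_rot: [3.14, -0.001, 2.924]
contact_force: [-0.4, 0.1, -0.6]
opening: 0.0116
grip_force: 30.0
```

Emit:
jog_arm(
  plan=[
    [0, -0.11, -0.4, 0, -1],
    [0, -0.11, -0.8, 0, -1],
    [0, -0.11, -1, 0, -1],
    [0, -0.11, -1, 0, -1],
    [0, -0.11, -1, 0, -1],
  ],
)

```text
time: 16.45
tool_pos: [0.5615, -0.2312, 0.0444]
tool_rot: [3.141, -0.0, 2.925]
contact_force: [0.6, 0.6, -0.5]
opening: 0.0113
grip_force: 30.0
```

Emit:
jog_arm(
  plan=[
    [0, 0, -0.25, 0, -1],
    [0, 0, -0.31, 0, -1],
    [0, 0, -0.31, 0, -1],
    [0, 0, -0.31, 0, -1],
  ],
)

```text
time: 16.85
tool_pos: [0.5617, -0.233, 0.0203]
tool_rot: [-3.141, 0.001, 2.924]
contact_force: [0.5, 0.1, 0.8]
opening: 0.0116
grip_force: 30.0
```

Emit:
jog_arm(
  plan=[
    [0, 0, -0.03, 0, -1],
    [0, 0, -0.06, 0, -1],
    [0, 0, -0.06, 0, -1],
  ],
)

```text
time: 17.15
tool_pos: [0.561, -0.233, 0.0142]
tool_rot: [3.141, -0.0, 2.923]
contact_force: [0.0, 0.1, -0.7]
opening: 0.0117
grip_force: 30.0
```

Emit:
jog_arm(
  plan=[
    [0, 0, 0, 0, -0.6],
    [0, 0, 0, 0, -0.4],
    [0, 0, 0, 0, -0.3],
    [0, 0, 0, 0, -0.3],
    [0, 0, 0.2, 0, -0.3],
    [0, 0, 0.6, 0, -0.3],
    [0, 0, 1, 0, -0.3],
    [0, 0, 1, 0, -0.3],
  ],
)

```text
time: 17.95
tool_pos: [0.5636, -0.2344, 0.0991]
tool_rot: [-3.139, 0.008, 2.923]
contact_force: [0.3, 0.1, 0.3]
opening: 0.0322
grip_force: 0.0
```

Emit:
jog_arm(
  plan=[
    [0, 0.5, 0.5, 0, 1],
    [-0.3, 1, 0.5, 0, 1],
    [-0.3, 1, 0.5, 0, 1],
  ],
)

```text
time: 18.25
tool_pos: [0.5344, -0.1484, 0.1344]
tool_rot: [3.14, -0.003, 2.926]
contact_force: [0.1, -0.8, -1.2]
opening: 0.0514
grip_force: 0.0
```

Emit:
jog_arm(
  plan=[
    [-0.2, 0.5, 0, 0, 1],
    [-0.4, 1, 0, 0, 1],
    [-0.4, 1, 0, 0, 1],
  ],
)

```text
time: 18.55
tool_pos: [0.5025, -0.0693, 0.1335]
tool_rot: [3.14, -0.004, 2.927]
contact_force: [-0.6, 0.4, -0.1]
opening: 0.0755
grip_force: 0.0
```

Emit:
jog_arm(
  plan=[
    [-0.2, 0.5, 0, 0, 1],
    [-0.4, 1, 0, 0, 1],
    [-0.4, 1, 0, 0, 1],
    [-0.4, 1, 0, 0, 1],
  ],
)

```text
time: 18.95
tool_pos: [0.4735, 0.007, 0.1342]
tool_rot: [-3.141, 0.0, 2.925]
contact_force: [0.3, -0.1, 0.7]
opening: 0.0916
grip_force: 0.0
```

```bash
python3 - <<'E'
from h import *
a=cams.read_camera("top")
cv2.imwrite("pics/m6.png",cv2.resize(a[155:275,345:505],(640,480),interpolation=2))
E
```

```text
(no output)
```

View pics/m6.png

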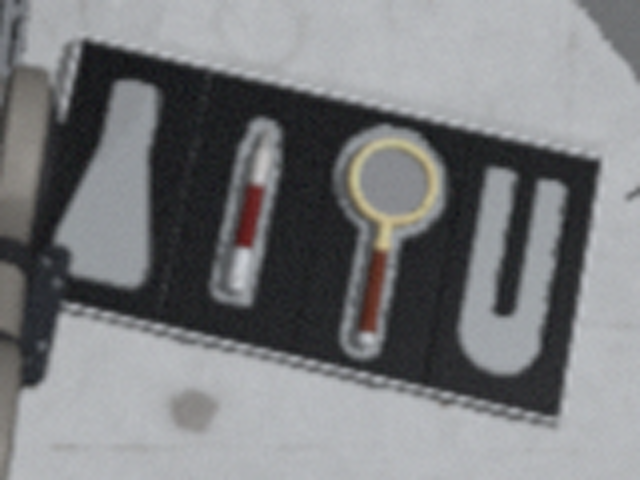

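The driver is seated centrally in its slot. Next, the chip puller.

Emit:
jog_arm(
  plan=[
    [-0.15, 0.5, 0, 0.08, 0.43],
    [-0.33, 1, 0, 0.16, 0.43],
    [-0.33, 1, 0, 0.194, 0.43],
    [-0.33, 1, 0, 0.194, 0.43],
  ],
)

```text
time: 19.4
tool_pos: [0.4474, 0.0866, 0.1342]
tool_rot: [-3.141, 0.0, -3.054]
contact_force: [-0.5, -0.6, -1.1]
opening: 0.0669
grip_force: 0.0
```

Emit:
jog_arm(
  plan=[
    [0, 0.5, 0, 0, 0.43],
    [0, 1, 0, 0, 0.43],
    [0, 1, 0, 0, 0.43],
  ],
)

```text
time: 19.7
tool_pos: [0.448, 0.1689, 0.1343]
tool_rot: [3.141, 0.001, -3.056]
contact_force: [0.5, -0.6, -0.3]
opening: 0.0654
grip_force: 0.0
```

Emit:
jog_arm(
  plan=[
    [0, 0.4, -0.3, 0, 0.43],
    [0, 0.58, -0.8, 0, 0.43],
    [0, 0.58, -1, 0, 0.43],
    [0, 0.58, -1, 0, 0.43],
    [0, 0.58, -1, 0, 0.43],
  ],
)

```text
time: 20.2
tool_pos: [0.4478, 0.2122, 0.0545]
tool_rot: [-3.141, 0.0, -3.058]
contact_force: [0.2, 0.9, 0.9]
opening: 0.0659
grip_force: 0.0
```

```bash
python3 - <<'E'
from h import *
b=cams.read_camera("scene");a=cams.read_camera("top")
cv2.imwrite("pics/m7.png",np.hstack([cv2.resize(a[200:290,170:290],(400,300),interpolation=2),cv2.resize(b[220:340,190:350],(400,300),interpolation=2)]))
E
```

```text
(no output)
```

View pics/m7.png

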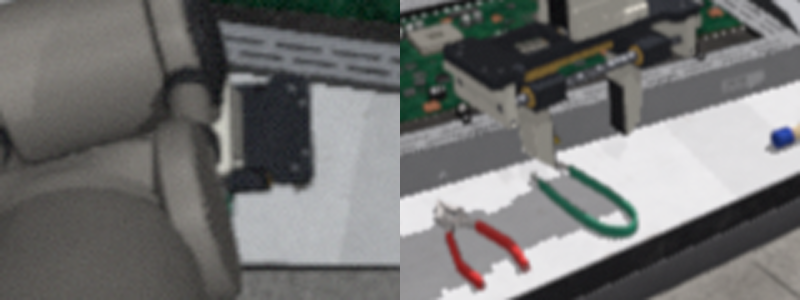

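The fingers straddle the arms of the U.

Emit:
jog_arm(
  plan=[
    [0, 0, -0.3, 0, 0.43],
    [0, 0, -0.625, 0, 0.43],
    [0, 0, -0.625, 0, 0.43],
    [0, 0, -0.625, 0, -1],
    [0, 0, -0.625, 0, -1],
    [0, 0, -0.625, 0, -1],
    [0, 0, -0.625, 0, -1],
    [0, 0, -0.625, 0, -1],
  ],
)

```text
time: 21.1
tool_pos: [0.4474, 0.2136, 0.0054]
tool_rot: [3.141, 0.002, -3.055]
contact_force: [-0.4, -0.6, 6.6]
opening: 0.039
grip_force: 30.0
```

Emit:
jog_arm(
  plan=[
    [0, 0, 0.1, 0, -1],
    [0, 0, 0.4, 0, -1],
    [0, 0, 1, 0, -1],
    [0, 0, 1, 0, -1],
  ],
)

```text
time: 21.5
tool_pos: [0.45, 0.2145, 0.0898]
tool_rot: [3.139, 0.01, -3.055]
contact_force: [0.8, 0.7, 0.4]
opening: 0.0392
grip_force: 30.0
```

```bash
python3 - <<'E'
from h import *
b=cams.read_camera("scene")
cv2.imwrite("pics/m8.png",cv2.resize(b[190:340,200:400],(640,480),interpolation=2))
E
```

```text
(no output)
```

View pics/m8.png

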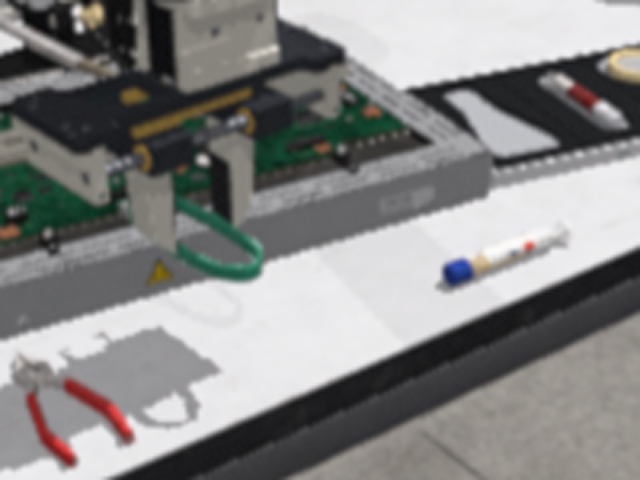

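The puller is held level (39 mm); carrying it to the rightmost pocket.

Emit:
jog_arm(
  plan=[
    [0, 0, 0.5, 0, -1],
    [0, -0.4, 0.5, -0.08, -1],
    [0, -0.8, 0.5, -0.16, -1],
    [0, -1, 0.5, -0.194, -1],
    [0, -1, 0.5, -0.194, -1],
  ],
)

```text
time: 22.05
tool_pos: [0.4461, 0.1318, 0.1237]
tool_rot: [-3.141, -0.002, 2.92]
contact_force: [-0.1, 0.6, -0.6]
opening: 0.0393
grip_force: 30.0
```

Emit:
jog_arm(
  plan=[
    [0, -0.5, 0, 0, -1],
    [0, -1, 0, 0, -1],
    [0, -1, 0, 0, -1],
  ],
)

```text
time: 22.35
tool_pos: [0.4466, 0.0509, 0.1238]
tool_rot: [-3.141, -0.001, 2.922]
contact_force: [0.3, 0.4, 0.4]
opening: 0.0391
grip_force: 30.0
```

Emit:
jog_arm(
  plan=[
    [0, -0.5, 0, 0, -1],
    [0, -1, 0, 0, -1],
    [0, -1, 0, 0, -1],
  ],
)

```text
time: 22.65
tool_pos: [0.4471, -0.0289, 0.124]
tool_rot: [-3.141, 0.0, 2.921]
contact_force: [0.8, -0.0, -0.2]
opening: 0.0392
grip_force: 30.0
```

Emit:
jog_arm(
  plan=[
    [0.1, -0.5, 0, 0, -1],
    [0.25, -1, 0, 0, -1],
    [0.25, -1, 0, 0, -1],
  ],
)

```text
time: 22.95
tool_pos: [0.4687, -0.1089, 0.1242]
tool_rot: [-3.141, 0.002, 2.922]
contact_force: [0.1, 0.6, -0.3]
opening: 0.039
grip_force: 30.0
```

Emit:
jog_arm(
  plan=[
    [0.1, -0.5, 0, 0, -1],
    [0.25, -1, 0, 0, -1],
    [0.25, -1, 0, 0, -1],
  ],
)

```text
time: 23.25
tool_pos: [0.4886, -0.1887, 0.124]
tool_rot: [-3.141, 0.002, 2.922]
contact_force: [0.2, 0.7, -1.0]
opening: 0.0391
grip_force: 30.0
```

Emit:
jog_arm(
  plan=[
    [0.1, -0.5, 0, 0, -1],
    [0.25, -1, 0, 0, -1],
    [0.25, -1, 0, 0, -1],
  ],
)

```text
time: 23.55
tool_pos: [0.5083, -0.2685, 0.1238]
tool_rot: [-3.141, 0.001, 2.922]
contact_force: [-0.2, 0.8, -0.4]
opening: 0.0392
grip_force: 30.0
```

Emit:
jog_arm(
  plan=[
    [0.15, -0.5, 0, 0, -1],
    [0.3, -1, 0, 0, -1],
    [0.3, -1, 0, 0, -1],
  ],
)

```text
time: 23.85
tool_pos: [0.532, -0.3482, 0.1235]
tool_rot: [-3.141, 0.001, 2.922]
contact_force: [0.1, -0.3, -0.0]
opening: 0.0392
grip_force: 30.0
```

Emit:
jog_arm(
  plan=[
    [0, -0.5, -0.2, 0, -1],
    [0, -0.715, -0.6, 0, -1],
    [0, -0.715, -0.9, 0, -1],
    [0, -0.715, -1, 0, -1],
    [0, -0.715, -1, 0, -1],
    [0, -0.715, -1, 0, -1],
  ],
)

```text
time: 24.45
tool_pos: [0.5318, -0.4026, 0.0456]
tool_rot: [-3.141, 0.001, 2.925]
contact_force: [-0.2, -0.2, 0.4]
opening: 0.0393
grip_force: 30.0
```

Emit:
jog_arm(
  plan=[
    [0, 0, -0.2, 0, -1],
    [0, 0, -0.27, 0, -1],
    [0, 0, -0.27, 0, -1],
    [0, 0, -0.27, 0, -1],
  ],
)

```text
time: 24.85
tool_pos: [0.5312, -0.4039, 0.0238]
tool_rot: [-3.141, 0.001, 2.924]
contact_force: [1.0, 0.2, -0.5]
opening: 0.0389
grip_force: 30.0
```

Emit:
jog_arm(
  plan=[
    [0, 0, -0.03, 0, -1],
    [0, 0, -0.06, 0, -1],
    [0, 0, -0.06, 0, -1],
  ],
)

```text
time: 25.15
tool_pos: [0.5306, -0.4037, 0.0177]
tool_rot: [3.141, -0.0, 2.923]
contact_force: [-0.5, -0.9, -0.0]
opening: 0.0394
grip_force: 30.0
```

Emit:
jog_arm(
  plan=[
    [0, 0, -0.02, 0, -1],
    [0, 0, -0.04, 0, -1],
    [0, 0, -0.04, 0, -1],
  ],
)

```text
time: 25.45
tool_pos: [0.5307, -0.4038, 0.0145]
tool_rot: [3.141, -0.0, 2.923]
contact_force: [-0.2, -0.4, -0.3]
opening: 0.0392
grip_force: 30.0
```

Emit:
jog_arm(
  plan=[
    [0, 0, 0, 0, -0.05],
    [0, 0, 0, 0, 0.05],
    [0, 0, 0, 0, 0.1],
    [0, 0, 0, 0, 0.1],
    [0, 0, 0.2, 0, 0.1],
    [0, 0, 0.6, 0, 0.1],
    [0, 0, 1, 0, 0.1],
    [0, 0, 1, 0, 0.1],
  ],
)

```text
time: 26.25
tool_pos: [0.5331, -0.406, 0.1016]
tool_rot: [-3.136, 0.009, 2.923]
contact_force: [0.2, 0.1, 0.4]
opening: 0.0506
grip_force: 0.0
```

Emit:
jog_arm(
  plan=[
    [0, 0.5, 0.5, 0, 0.65],
    [-0.2, 1, 0.5, 0, 0.65],
    [-0.2, 1, 0.5, 0, 0.65],
  ],
)

```text
time: 26.55
tool_pos: [0.5127, -0.3184, 0.1357]
tool_rot: [3.139, -0.003, 2.926]
contact_force: [0.2, -1.3, 0.7]
opening: 0.0702
grip_force: 0.0
```

Emit:
jog_arm(
  plan=[
    [-0.1, 0.5, 0, 0, 0.65],
    [-0.2, 1, 0, 0, 0.65],
    [-0.2, 1, 0, 0, 0.65],
  ],
)

```text
time: 26.85
tool_pos: [0.4975, -0.2397, 0.135]
tool_rot: [3.14, -0.002, 2.926]
contact_force: [-0.8, -0.2, 0.5]
opening: 0.0755
grip_force: 0.0
```

Emit:
jog_arm(
  plan=[
    [-0.1, 0.5, 0, 0, 0.65],
    [-0.2, 1, 0, 0, 0.65],
    [-0.2, 1, 0, 0, 0.65],
  ],
)

```text
time: 27.15
tool_pos: [0.4817, -0.1607, 0.135]
tool_rot: [3.14, -0.002, 2.926]
contact_force: [0.5, -0.3, 0.0]
opening: 0.0756
grip_force: 0.0
```

Emit:
jog_arm(
  plan=[
    [-0.1, 0.5, 0, 0, 0.65],
    [-0.2, 1, 0, 0, 0.65],
    [-0.2, 1, 0, 0, 0.65],
  ],
)

```text
time: 27.45
tool_pos: [0.466, -0.0813, 0.135]
tool_rot: [3.141, -0.001, 2.926]
contact_force: [0.6, -0.9, 0.3]
opening: 0.0759
grip_force: 0.0
```

Emit:
jog_arm(
  plan=[
    [-0.1, 0.5, 0, 0.06, 0.65],
    [-0.2, 1, 0, 0.133, 0.65],
    [-0.2, 1, 0, 0.133, 0.65],
  ],
)

```text
time: 27.75
tool_pos: [0.4505, -0.0018, 0.135]
tool_rot: [3.141, -0.0, 3.138]
contact_force: [-0.3, -0.1, 0.1]
opening: 0.0756
grip_force: 0.0
```

Emit:
jog_arm(
  plan=[
    [-0.085, 0.5, 0, 0, 0.65],
    [-0.17, 1, 0, 0, 0.65],
    [-0.17, 1, 0, 0, 0.65],
  ],
)

```text
time: 28.05
tool_pos: [0.4376, 0.078, 0.135]
tool_rot: [3.141, 0.001, 3.134]
contact_force: [-0.4, -0.6, -0.3]
opening: 0.0756
grip_force: 0.0
```

```bash
python3 - <<'E'
from h import *
np.set_printoptions(precision=4,suppress=True)
a=cams.read_camera("top");cv2.imwrite("pics/top2.png",a);h,s,v=cv2.split(cv2.cvtColor(a,cv2.COLOR_BGR2HSV))
C=np.array([.5588,-.2776]);t=np.radians(-12.53);U=np.array([np.cos(t),np.sin(t)]);X=np.array([np.sin(t),-np.cos(t)])
def rep(nm,m,z,home):
    ys,xs=np.nonzero(m);ok=(xs>350)&(xs<500)&(ys>160)&(ys<265);w=ray("top",np.c_[xs,ys][ok],z)-C
    p=np.c_[w@X-home,w@U];print(nm,len(p),p.mean(0),p.min(0),p.max(0))
rep("puller",(h>60)&(h<95)&(s>60),.016,.129)
b=cv2.imread("pics/top0.png");H0=cv2.cvtColor(b,cv2.COLOR_BGR2HSV)
m=((H0[...,0]<12)|(H0[...,0]>168))&(H0[...,1]>90);m2=((h<12)|(h>168))&(s>90)
for q in(m,m2):
    ys,xs=np.nonzero(q);ok=(xs>172)&(xs<210)&(ys>215)&(ys<278);print("cutter red px",ok.sum(),xs[ok].mean() if ok.any() else 0,ys[ok].mean() if ok.any() else 0)
E
```

```text
puller 158 [-0.0024 -0.0107] [-0.2258 -0.0614] [0.0204 0.0436]
cutter red px 136 190.97794117647058 255.47058823529412
cutter red px 123 191.16260162601625 255.1788617886179
```

Emit:
jog_arm(
  plan=[
    [0, 0.5, 0, 0, 0.65],
    [0, 1, 0, 0, 0.65],
    [0, 1, 0, 0, 0.65],
  ],
)

```text
time: 28.4
tool_pos: [0.4388, 0.1577, 0.135]
tool_rot: [3.141, 0.002, 3.134]
contact_force: [-0.7, -0.3, 0.3]
opening: 0.0756
grip_force: 0.0
```

Emit:
jog_arm(
  plan=[
    [0, 0.5, 0, 0, 0.65],
    [0, 1, 0, 0, 0.65],
    [0, 1, 0, 0, 0.65],
  ],
)

```text
time: 28.7
tool_pos: [0.439, 0.2377, 0.1349]
tool_rot: [3.141, 0.002, 3.133]
contact_force: [0.7, -0.8, -0.4]
opening: 0.076
grip_force: 0.0
```

Emit:
jog_arm(
  plan=[
    [0, 0.5, -0.3, 0, 0.65],
    [0, 0.95, -0.7, 0, 0.65],
    [0, 0.95, -1, 0, 0.65],
    [0, 0.95, -1, 0, 0.65],
    [0, 0.95, -1, 0, 0.65],
  ],
)

```text
time: 29.2
tool_pos: [0.4383, 0.3104, 0.0549]
tool_rot: [-3.141, -0.0, 3.13]
contact_force: [-0.3, -0.1, -0.3]
opening: 0.0757
grip_force: 0.0
```

Emit:
jog_arm(
  plan=[
    [0, 0, -0.3, 0, 0.65],
    [0, 0, -0.6, 0, 0.65],
    [0, 0, -0.64, 0, 0.65],
    [0, 0, -0.64, 0, 0.65],
    [0, 0, -0.64, 0, 0.65],
  ],
)

```text
time: 29.7
tool_pos: [0.4385, 0.3122, 0.0053]
tool_rot: [3.14, 0.002, 3.131]
contact_force: [0.2, -0.3, -1.0]
opening: 0.0759
grip_force: 0.0
```

Emit:
jog_arm(
  plan=[
    [0, 0, -0.01, 0, 0.65],
    [0, 0, -0.01, 0, 0],
    [0, 0, -0.01, 0, -1],
    [0, 0, -0.01, 0, -1],
    [0, 0, -0.01, 0, -1],
    [0, 0, -0.01, 0, -1],
    [0, 0, -0.01, 0, -1],
  ],
)

```text
time: 30.4
tool_pos: [0.4371, 0.3123, 0.0028]
tool_rot: [3.141, 0.0, 3.132]
contact_force: [-0.5, 0.1, 0.9]
opening: 0.0466
grip_force: 30.0
```

Emit:
jog_arm(
  plan=[
    [0, 0, 0.1, 0, -1],
    [0, 0, 0.4, 0, -1],
    [0, 0, 1, 0, -1],
    [0, 0, 1, 0, -1],
  ],
)

```text
time: 30.8
tool_pos: [0.4403, 0.3139, 0.0885]
tool_rot: [3.137, 0.009, 3.132]
contact_force: [1.1, -0.7, -1.1]
opening: 0.0462
grip_force: 30.0
```

```bash
python3 - <<'E'
from h import *
for n,z in(("scene",0),):
    a=cams.read_camera(n);cv2.imwrite("pics/held.png",a);h,s,v=cv2.split(cv2.cvtColor(a,cv2.COLOR_BGR2HSV))
    for f,nm in(("pics/scene0.png","before"),("pics/held.png","now")):
        H=cv2.cvtColor(cv2.imread(f),cv2.COLOR_BGR2HSV);m=((((H[...,0]<8)|(H[...,0]>172))&(H[...,1]>120))*255).astype(np.uint8)
        k,l,st,c=cv2.connectedComponentsWithStats(m)
        print(nm,[(st[i].tolist(),c[i].round(0).tolist()) for i in range(1,k) if st[i,4]>25])
E
```

```text
before [([86, 188, 25, 15, 251], [98.0, 195.0]), ([51, 196, 28, 17, 298], [65.0, 204.0]), ([308, 284, 17, 11, 56], [316.0, 289.0]), ([220, 309, 21, 18, 93], [230.0, 316.0]), ([209, 313, 14, 22, 77], [215.0, 325.0]), ([157, 328, 14, 12, 73], [163.0, 333.0])]
now [([86, 188, 25, 15, 252], [98.0, 195.0]), ([51, 196, 28, 17, 298], [65.0, 204.0]), ([410, 215, 11, 8, 39], [415.0, 218.0]), ([378, 217, 9, 6, 31], [382.0, 219.0]), ([214, 270, 22, 17, 109], [225.0, 277.0]), ([207, 283, 10, 12, 48], [211.0, 289.0])]
```

Gripped at 47 mm and lifted; the handle blobs rose about 38 px, which matches a level lift. Carrying the cutters to the leftmost pocket.

Emit:
jog_arm(
  plan=[
    [0, 0, 0.5, 0, -1],
    [0, -0.4, 0.5, -0.07, -1],
    [0, -0.8, 0.5, -0.133, -1],
    [0, -1, 0.5, -0.133, -1],
  ],
)

```text
time: 31.25
tool_pos: [0.4362, 0.2302, 0.1221]
tool_rot: [-3.14, -0.002, 2.92]
contact_force: [0.8, 0.7, 0.1]
opening: 0.0464
grip_force: 30.0
```

Emit:
jog_arm(
  plan=[
    [0, -0.5, 0, 0, -1],
    [0, -1, 0, 0, -1],
    [0, -1, 0, 0, -1],
  ],
)

```text
time: 31.55
tool_pos: [0.4362, 0.1486, 0.1219]
tool_rot: [-3.14, -0.002, 2.92]
contact_force: [0.6, -0.1, -0.5]
opening: 0.0462
grip_force: 30.0
```

Emit:
jog_arm(
  plan=[
    [0, -0.5, 0, 0, -1],
    [0, -1, 0, 0, -1],
    [0, -1, 0, 0, -1],
  ],
)

```text
time: 31.85
tool_pos: [0.4368, 0.0693, 0.1222]
tool_rot: [-3.141, -0.001, 2.92]
contact_force: [-0.6, 0.3, -0.4]
opening: 0.0462
grip_force: 30.0
```

Emit:
jog_arm(
  plan=[
    [0.15, -0.5, 0, 0, -1],
    [0.375, -1, 0, 0, -1],
    [0.375, -1, 0, 0, -1],
  ],
)

```text
time: 32.15
tool_pos: [0.4693, -0.0107, 0.1225]
tool_rot: [-3.141, 0.002, 2.92]
contact_force: [0.2, 0.9, -0.8]
opening: 0.0463
grip_force: 30.0
```

Emit:
jog_arm(
  plan=[
    [0.3, -0.5, 0, 0, -1],
    [0.6, -1, 0, 0, -1],
    [0.625, -1, 0, 0, -1],
  ],
)

```text
time: 32.45
tool_pos: [0.5197, -0.0906, 0.1223]
tool_rot: [-3.141, 0.002, 2.92]
contact_force: [-0.7, 0.8, -0.2]
opening: 0.0463
grip_force: 30.0
```

Emit:
jog_arm(
  plan=[
    [0.3, -0.4, 0, 0, -1],
    [0.6, -0.725, 0, 0, -1],
    [0.6, -0.725, -0.3, 0, -1],
    [0.6, -0.725, -0.7, 0, -1],
    [0.6, -0.725, -1, 0, -1],
    [0.6, -0.725, -1, 0, -1],
    [0.6, -0.725, -1, 0, -1],
  ],
)

```text
time: 33.15
tool_pos: [0.5651, -0.1444, 0.0427]
tool_rot: [3.141, -0.001, 2.924]
contact_force: [0.1, 0.4, 0.1]
opening: 0.0462
grip_force: 30.0
```

Emit:
jog_arm(
  plan=[
    [0, 0, -0.2, 0, -1],
    [0, 0, -0.26, 0, -1],
    [0, 0, -0.26, 0, -1],
    [0, 0, -0.26, 0, -1],
  ],
)

```text
time: 33.55
tool_pos: [0.5657, -0.1458, 0.023]
tool_rot: [-3.141, 0.001, 2.923]
contact_force: [1.0, -0.2, -0.3]
opening: 0.0464
grip_force: 30.0
```

Emit:
jog_arm(
  plan=[
    [0, 0, -0.03, 0, -1],
    [0, 0, -0.06, 0, -1],
    [0, 0, -0.06, 0, -1],
  ],
)

```text
time: 33.85
tool_pos: [0.565, -0.1458, 0.017]
tool_rot: [3.141, -0.0, 2.923]
contact_force: [-0.4, 0.6, -1.2]
opening: 0.0465
grip_force: 30.0
```

Emit:
jog_arm(
  plan=[
    [0, 0, -0.02, 0, -1],
    [0, 0, -0.04, 0, -1],
    [0, 0, -0.04, 0, -1],
  ],
)

```text
time: 34.15
tool_pos: [0.5652, -0.1459, 0.0142]
tool_rot: [3.142, 0.0, 2.923]
contact_force: [-0.5, -0.1, 1.2]
opening: 0.046
grip_force: 31.3
```

Emit:
jog_arm(
  plan=[
    [0, 0, 0, 0, 0.1],
    [0, 0, 0, 0, 0.2],
    [0, 0, 0, 0, 0.25],
    [0, 0, 0, 0, 0.25],
    [0, 0, 0.2, 0, 0.25],
    [0, 0, 0.6, 0, 0.25],
    [0, 0, 1, 0, 0.25],
    [0, 0, 1, 0, 0.25],
  ],
)

```text
time: 34.95
tool_pos: [0.5673, -0.1467, 0.0979]
tool_rot: [-3.14, 0.007, 2.923]
contact_force: [-0.5, -0.3, 0.1]
opening: 0.057
grip_force: 0.0
```

Emit:
jog_arm(
  plan=[
    [-0.5, 0.5, 0.5, 0, 0.25],
    [-0.8, 1, 0.8, 0, 0.25],
    [-0.8, 1, 0.8, 0, 0.25],
  ],
)

```text
time: 35.25
tool_pos: [0.4991, -0.0637, 0.1584]
tool_rot: [3.141, -0.001, 2.924]
contact_force: [1.2, -0.1, 0.5]
opening: 0.0575
grip_force: 0.0
```

Emit:
jog_arm(
  plan=[
    [-0.3, 0.5, 0, 0, 0.25],
    [-0.6, 1, 0, 0, 0.25],
    [-0.6, 1, 0, 0, 0.25],
  ],
)

```text
time: 35.55
tool_pos: [0.4492, 0.0178, 0.1569]
tool_rot: [3.141, -0.005, 2.927]
contact_force: [0.2, 0.1, -0.5]
opening: 0.0579
grip_force: 0.0
```

Emit:
jog_arm(
  plan=[
    [0, 0.5, 0, 0, 0.25],
    [0, 1, 0, 0, 0.25],
    [0, 1, 0, 0, 0.25],
  ],
)

```text
time: 35.85
tool_pos: [0.4527, 0.0972, 0.1572]
tool_rot: [3.141, -0.001, 2.927]
contact_force: [0.7, -0.2, 0.1]
opening: 0.0571
grip_force: 0.0
```

Emit:
jog_arm(
  plan=[
    [0, 0.5, 0, 0, 0.25],
    [0, 1, 0, 0, 0.25],
    [0, 1, 0, 0, 0.25],
    [0, 1, 0, 0, 0.25],
    [0, 1, 0, 0, 0.25],
  ],
)

```text
time: 36.35
tool_pos: [0.4531, 0.1729, 0.1574]
tool_rot: [-3.141, -0.001, 2.922]
contact_force: [0.1, 1.1, -0.1]
opening: 0.0571
grip_force: 0.0
```

```bash
python3 - <<'E'
from h import *
a=cams.read_camera("top");b=cams.read_camera("scene")
p=cv2.resize(a[155:285,335:505],(523,400),interpolation=2);q=cv2.resize(b[180:300,330:470],(277,237),interpolation=2)
o=np.zeros((400,800,3),np.uint8);o[:,:523]=p;o[:237,523:]=q;cv2.imwrite("pics/fin.png",o)
E
```

```text
(no output)
```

View pics/fin.png

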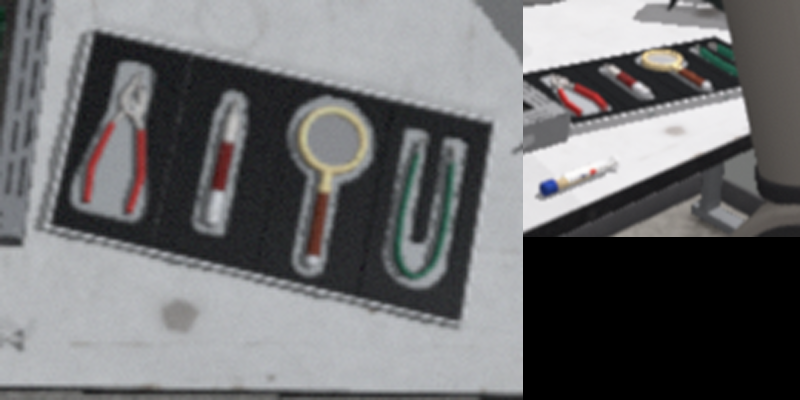

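All four tools lie in their own pockets and the syringe is untouched. The cutters' jaws sit nearest a pocket edge, so I check that numerically.

```bash
python3 - <<'E'
from h import *
np.set_printoptions(linewidth=220)
a=cams.read_camera("top");c=cams.calibration("top");M=np.linalg.inv(c["world_from_camera"])
e=cv2.imread("pics/top0.png")
C=np.array([.5588,-.2776]);t=np.radians(-12.53);U=np.array([np.cos(t),np.sin(t)]);X=np.array([np.sin(t),-np.cos(t)])
xs=np.arange(-40,41,4)/1000.;print("x    ",(xs*1000).astype(int))
for y in(-.05,-.04,-.02,.0,.02,.03,.04,.05,.058,.066,.072):
    w=C+np.outer(xs-.129,X)+y*U;P=np.c_[w,np.full(len(w),.012),np.ones(len(w))]@M.T
    uv=(P[:,:3]@np.array(c["K"]).T);uv=(uv[:,:2]/uv[:,2:]).astype(np.float32)
    f=lambda im:cv2.remap(im,uv[:,0][None],uv[:,1][None],1)[0].astype(int)
    n,o=f(a),f(e);print(f"{y*1000:4.0f} old",o[:,1]);print("     new",n[:,1]);print("     red",(n[:,2]-n[:,1]).clip(0))
E
```

```text
x     [-40 -36 -32 -28 -24 -20 -16 -12  -8  -4   0   4   8  12  16  20  24  28  32  36  40]
 -50 old [ 34  51 125 144 145 144 145 146 145 143 146 145 144 145 144 146 143 100  42  30  39]
     new [ 35  58 133 121  76  66 122 150 154 152 153 153 147  97  59  85 146 106  42  33  41]
     red [ 0  0  0  0 31 90 24  0  0  0  0  0  0  3 68 71  1  0  0  0  0]
 -40 old [ 30  40 108 145 143 146 144 145 144 144 145 145 145 146 146 145 129  71  32  32  37]
     new [ 35  42 100  92  64  70 134 153 152 153 154 154 151 112  68  69 117  74  40  34  42]
     red [ 0  1  0  0 46 88 15  0  0  0  0  0  0  0 44 88 16  0  0  0  0]
 -20 old [ 29  29  38  96 140 143 143 144 144 144 145 145 143 144 144 124  63  34  29  35  35]
     new [ 32  30  39  78  74  57 109 149 150 151 154 153 144  95  56  54  47  35  29  30  41]
     red [ 0  0  0  0 28 91 38  0  0  0  0  0  0  3 59 89 28  2  2  0  0]
   0 old [ 31  27  30  34  83 138 143 143 145 144 142 143 145 144 125  56  32  28  30  30  35]
     new [ 32  32  28  35  63  79  59 107 150 153 152 141  95  57  52  38  30  33  32  32  39]
     red [ 0  0  0  0  0 1
[... 1006 characters left out ...]
 0 0 0 0 0 0]
  58 old [ 30  25  26  27  26  51 123 142 141 142 141 142 133  88  46  25  27  26  30  32  36]
     new [ 32  31  26  30  31  53 128 149 149 136 133 142 140  91  53  32  28  30  28  30  37]
     red [0 0 0 0 0 0 0 0 0 0 0 0 0 0 0 1 0 0 0 0 0]
  66 old [ 28  30  25  26  28  36  75 113 123 127 125 119  96  51  30  27  27  28  28  30  36]
     new [ 31  29  25  28  26  38  78 121 130 133 128 125 103  55  31  28  32  30  32  31  41]
     red [1 0 0 0 4 0 0 0 0 0 0 0 0 0 0 0 0 0 1 1 0]
  72 old [26 26 23 30 25 30 29 28 29 35 29 29 30 28 27 28 26 30 29 29 35]
     new [32 29 27 23 30 25 29 29 31 37 32 32 32 30 29 34 34 31 33 35 37]
     red [0 0 0 1 1 1 2 0 0 0 0 0 0 2 0 0 0 0 0 0 0]
```

The cutters are inside, but about 2 mm right of the pocket's middle and turned about 1°, which leaves only ~1 mm on the right. I'll regrip them, lift slightly, shift +2 mm in y with a +1.2° turn, and set them down again.

Emit:
jog_arm(
  plan=[
    [0, -0.5, 0, 0, 0.25],
    [0, -1, 0, 0, 0.25],
    [0, -1, 0, 0, 0.25],
  ],
)

```text
time: 36.8
tool_pos: [0.4532, 0.0901, 0.158]
tool_rot: [-3.14, 0.0, 2.919]
contact_force: [0.1, -0.1, -0.1]
opening: 0.0576
grip_force: 0.0
```

Emit:
jog_arm(
  plan=[
    [0, -0.5, 0, 0, 0.25],
    [0, -1, 0, 0, 0.25],
    [0, -1, 0, 0, 0.25],
  ],
)

```text
time: 37.1
tool_pos: [0.4533, 0.0105, 0.1581]
tool_rot: [-3.141, 0.001, 2.918]
contact_force: [-0.9, -0.2, 0.0]
opening: 0.0574
grip_force: 0.0
```

Emit:
jog_arm(
  plan=[
    [0.3, -0.5, 0, 0, 0.25],
    [0.6, -1, 0, 0, 0.25],
    [0.6, -1, 0, 0, 0.25],
  ],
)

```text
time: 37.4
tool_pos: [0.5039, -0.0695, 0.1581]
tool_rot: [-3.141, 0.003, 2.919]
contact_force: [0.7, 2.6, -0.8]
opening: 0.0576
grip_force: 0.0
```

Emit:
jog_arm(
  plan=[
    [0.4, -0.5, 0, 0, 0.25],
    [0.8, -1, 0, 0, 0.25],
    [0.8, -1, -0.4, 0, 0.25],
    [0.8, -1, -0.8, 0, 0.25],
    [0.8, -1, -0.8, 0, 0.25],
    [0.8, -1, -0.8, 0, 0.25],
  ],
)

```text
time: 38.0
tool_pos: [0.565, -0.1449, 0.0942]
tool_rot: [3.141, -0.001, 2.924]
contact_force: [0.5, 0.7, 0.4]
opening: 0.0576
grip_force: 0.0
```

Emit:
jog_arm(
  plan=[
    [0, 0, -0.4, 0, 0.25],
    [0, 0, -0.7, 0, 0.25],
    [0, 0, -0.9, 0, 0.25],
    [0, 0, -1, 0, 0.25],
    [0, 0, -1, 0, 0.25],
    [0, 0, -1, 0, 0.25],
  ],
)

```text
time: 38.6
tool_pos: [0.5662, -0.1459, 0.0156]
tool_rot: [-3.141, 0.003, 2.924]
contact_force: [0.5, 0.3, -0.0]
opening: 0.0574
grip_force: 0.0
```

Emit:
jog_arm(
  plan=[
    [0, 0, 0, 0, -1],
    [0, 0, 0, 0, -1],
    [0, 0, 0, 0, -1],
    [0, 0, 0, 0, -1],
    [0, 0, 0, 0, -1],
  ],
  squeeze=20,
)

```text
time: 39.1
tool_pos: [0.5657, -0.1459, 0.0149]
tool_rot: [3.142, 0.002, 2.923]
contact_force: [-0.0, 1.4, 6.7]
opening: 0.0458
grip_force: 20.0
```

Emit:
jog_arm(
  plan=[
    [0, 0, 0.025, 0, -1],
    [0, 0, 0.05, 0, -1],
    [0, 0.015, 0.05, 0.007, -1],
    [0.005, 0.03, 0.05, 0.014, -1],
    [0.005, 0.03, 0.05, 0.014, -1],
    [0.005, 0.03, 0.05, 0.014, -1],
    [0.005, 0.03, 0.025, 0.014, -1],
    [0.005, 0.03, 0.005, 0.014, -1],
    [0.005, 0.03, 0.005, 0.014, -1],
    [0.005, 0.03, 0.005, 0.014, -1],
  ],
)

```text
time: 40.1
tool_pos: [0.5656, -0.1435, 0.0149]
tool_rot: [3.142, 0.0, 2.945]
contact_force: [-1.8, 0.8, 5.1]
opening: 0.0455
grip_force: 20.0
```

Emit:
jog_arm(
  plan=[
    [0, 0, 0, 0, 0.1],
    [0, 0, 0, 0, 0.2],
    [0, 0, 0, 0, 0.25],
    [0, 0, 0, 0, 0.25],
    [0, 0, 0.2, 0, 0.25],
    [0, 0, 0.6, 0, 0.25],
    [0, 0, 1, 0, 0.25],
    [0, 0, 1, 0, 0.25],
  ],
)

```text
time: 40.9
tool_pos: [0.568, -0.1443, 0.0985]
tool_rot: [-3.14, 0.008, 2.945]
contact_force: [0.4, -0.9, 0.1]
opening: 0.057
grip_force: 0.0
```

Emit:
jog_arm(
  plan=[
    [-0.5, 0.5, 0.5, 0, 0.25],
    [-0.8, 1, 0.8, 0, 0.25],
    [-0.8, 1, 0.8, 0, 0.25],
  ],
)

```text
time: 41.2
tool_pos: [0.4997, -0.0613, 0.1591]
tool_rot: [3.141, -0.001, 2.946]
contact_force: [0.5, -0.6, -0.1]
opening: 0.0572
grip_force: 0.0
```

Emit:
jog_arm(
  plan=[
    [-0.3, 0.5, 0, 0, 0.25],
    [-0.6, 1, 0, 0, 0.25],
    [-0.6, 1, 0, 0, 0.25],
  ],
)

```text
time: 41.5
tool_pos: [0.4498, 0.0203, 0.1576]
tool_rot: [3.141, -0.004, 2.949]
contact_force: [-0.2, -0.6, -1.2]
opening: 0.0575
grip_force: 0.0
```

Emit:
jog_arm(
  plan=[
    [0, 0.5, 0, 0, 0.25],
    [0, 1, 0, 0, 0.25],
    [0, 1, 0, 0, 0.25],
  ],
)

```text
time: 41.8
tool_pos: [0.4533, 0.0997, 0.1578]
tool_rot: [3.141, -0.001, 2.949]
contact_force: [0.5, 0.8, -0.0]
opening: 0.0576
grip_force: 0.0
```

Emit:
jog_arm(
  plan=[
    [0, 0.5, 0, 0, 0.25],
    [0, 1, 0, 0, 0.25],
    [0, 1, 0, 0, 0.25],
    [0, 1, 0, 0, 0.25],
    [0, 1, 0, 0, 0.25],
  ],
)

```text
time: 42.3
tool_pos: [0.4536, 0.1753, 0.1579]
tool_rot: [-3.141, -0.001, 2.944]
contact_force: [-0.7, -0.5, -1.0]
opening: 0.0578
grip_force: 0.0
```

```bash
python3 - <<'E'
from h import *
np.set_printoptions(linewidth=220)
a=cams.read_camera("top");c=cams.calibration("top");M=np.linalg.inv(c["world_from_camera"])
e=cv2.imread("pics/top0.png")
C=np.array([.5588,-.2776]);t=np.radians(-12.53);U=np.array([np.cos(t),np.sin(t)]);X=np.array([np.sin(t),-np.cos(t)])
xs=np.arange(-40,41,4)/1000.;print("x    ",(xs*1000).astype(int))
for home,ys in((-.129,(-.066,-.058,-.05,-.02,.0,.03,.05)),(.129,(-.06,-.02,0,.03,.055))):
  print(home)
  for y in ys:
    w=C+np.outer(xs+home,X)+y*U;P=np.c_[w,np.full(len(w),.012),np.ones(len(w))]@M.T
    uv=(P[:,:3]@np.array(c["K"]).T);uv=(uv[:,:2]/uv[:,2:]).astype(np.float32)
    f=lambda im:cv2.remap(im,uv[:,0][None],uv[:,1][None],1)[0].astype(int)
    n,o=f(a),f(e);print(f"{y*1000:4.0f} old",o[:,1]);print("     new",n[:,1]);print("     col",abs(n[:,2]-n[:,1]))
print(readout.observe()["time"])
E
```

```text
x     [-40 -36 -32 -28 -24 -20 -16 -12  -8  -4   0   4   8  12  16  20  24  28  32  36  40]
-0.129
 -66 old [ 32  32  54  96 119 128 124 125 126 124 132 123 125 133 125 118  91  49  32  32  38]
     new [ 32  33  53  94 117 128 131 136 133 132 141 131 130 128 118 121  96  48  34  31  41]
     col [0 0 2 1 1 2 3 4 3 3 4 4 4 4 2 1 2 2 1 1 2]
 -58 old [ 29  48 110 143 144 144 147 145 144 147 147 145 146 145 147 147 137  86  44  32  42]
     new [ 31  50 116 115  70  80 137 152 153 154 153 155 135  78  67 132 143  94  45  31  42]
     col [ 1  0  2  1 40 70  8  4  4  5  4  5  3 28 76 15  3  3  1  2  2]
 -50 old [ 34  51 125 144 145 144 145 146 145 143 146 145 144 145 144 146 143 100  42  30  39]
     new [ 37  57 132 117  61  86 143 152 154 153 154 152 130  81  57 118 150 108  38  34  42]
     col [ 4  2  4  3 62 70  6  3  5  5  4  4  1 19 94 36  3  3  2  0  1]
 -20 old [ 29  29  38  96 140 143 143 144 144 144 145 145 143 144 144 124  63  34  29  35  35]
     new [ 34  36  33  58  63  85 140 151 153 153 151 150 117  68  58  89  62  33  31  34  39]
     col [ 2  3  2  9 67 68  4  4  5  3 
[... 1394 characters left out ...]
2  66  37  40  40]
     new [ 30  38  39  54  83  71 108 147 108  49  39  53 112 103  78 100 122  69  40  41  43]
     col [ 2  1  2  0  2 17 36 11  4  0  2  3  2  4 15 36 16  2  2  0  2]
  30 old [ 25  34  39  75 138 153 151 149 115  49  36  42 110 148 153 152 133  71  37  37  43]
     new [ 36  39  38  74 113  85  80 126 120  46  39  43  70  79  65 123 139  77  40  41  41]
     col [ 2  2  0  2  4  8 33 22  5  2  2  1  3  5 28 29  4  2  1  0  1]
  55 old [ 31  32  36  67 134 148 149 143  90  42  34  45 106 149 150 150 132  67  37  33  38]
     new [ 36  36  40  70 140 132 104 115  93  44  37  49  90  90 111 155 138  71  38  39  39]
     col [3 0 2 2 3 4 4 4 3 1 1 1 2 3 0 2 3 2 1 1 0]
42.35
```

The cutters are now centred in their pocket (both centre lines at x ≈ -3 mm) and the puller's arms are clear of the foam. Handing in.

```bash
python3 -c "
from cell import ticket
print(ticket.hand_in())"
```

```text
the job is handed in; nothing more can be done
None
```

The magnifier, bit driver, chip puller and side cutters are each in the tray pocket of their own outline, and the flux syringe was left where it lay; the job was handed in at about 42 s (the verdict was not shown).

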